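Unclip the recorder's bay cover and pull its drive into the kit tray

TASK

Pull the drive from the recorder: pinch the orange snap tab in against the thumb rib, swing that end of the bay cover up, draw the cover off its lugs and lay it flat, tab side up, on the bare desk. Then take the cover by its sides and set it flat, tab side up, in the large pocket of the blue kit tray, and set the drive module flat, label up, in the small pocket. Set both parts down gently without dropping them, and leave the pliers, side cutters and screw tray alone.

Things in the scene. Friction and masses are not known exactly. Their poses are not given: they have to be found in the camera images.
- recorder: Off-white desktop data recorder, flat case 160 x 112 x 42.5 mm on rubber feet, dark front panel on its -x face; too heavy to shift. Origin: centre of its underside; x from front to back, z up. In its top, centred, is a drive bay 92 mm long (x) and 70 mm wide, floor 20 mm above the desk, closed by the bay cover, whose plate is flush with the case top.
- bay_cover: Dark grey bay cover, a plate 100 x 66 x 8 mm, 0.09 kg. Origin: centre of its underside (centre of mass 5 mm to -x of it); x along its length, z up (tab side is the top). Fitted, its axes are the recorder's and its underside is 34 mm above the desk; the case edge stands 2 mm off all round, so its sides cannot be taken until it is out. Orange snap tab at -x end.
- cover_grip (a point): Point midway between snap tab and thumb rib when fully pinched: 31 mm to -x of the cover's middle, 15 mm above its underside. The fixed rib is 30 mm wide, the tab 26 mm; both rise 14 mm above the plate. Outer faces to pinch: tab at the cover's x = -50 mm, rib at x = -19 mm: 31 mm apart, 24.5 mm with the tab fully in.
- snap_tab (a joint): How far the orange snap tab is pressed in toward the rib (the cover's +x), m: 0 sprung out, 0.0065 at its stop; it moves straight, spring 1 to 8 N. Its hook, 5 mm long at the level of the cover's underside, catches under a ledge of the case and is clear of it from 0.0055. Keep it pinched while lifting that end.
- cover_lugs (a point): Line about which the cover swings: 54 mm to +x of the cover's middle, level with its underside. Two lugs there, 6 mm long, 3 mm thick, sit under a ledge of the case. With the tab pressed, swing the tab end up about this line by some 15 degrees, then draw the cover 10 mm toward its -x, off the lugs, and lift it away.
- drive_module: Black drive module with a pale label, 83 x 24 x 9 mm, 0.035 kg, lying label up on the floor of the drive bay under the cover (hidden until the cover is off), lengthways along the recorder's x. Origin: on its underside, at mid-length; x along its length, z up.
- kit_tray: Blue kit tray 134 (x) x 147 (y) x 28 mm with two pockets, floor 4 mm thick with a dark liner; it stays put. Origin: about the centre of its underside, z up. The pockets have 28 mm high ends; along the middle 72 mm of their length there are no side walls, so fingers have 25 mm between the pockets and open space at the two outer sides.
- cover_pocket (a point): Centre of the floor of the large pocket (118 mm along the tray's x, 74 mm across), 4 mm above the desk, on the tray's +y side; axes as the tray's. The cover (111 mm over lugs and hook) fits either way round along x; the ends leave no room for a finger there, only beside its sides.
- drive_pocket (a point): Centre of the floor of the small pocket (94 mm along the tray's x, 32 mm across), 4 mm above the desk, on the tray's -y side; axes as the tray's. The drive module fits either way round along x.
- long_nose: Bystander: red long-nose pliers, 161 x 53 x 13 mm, lying near the front edge of the desk, on the left; origin at the middle of their underside, x along them.
- side_cutters: Bystander: teal side cutters, 161 x 53 x 13 mm, lying near the front edge of the desk, on the right; origin at the middle of their underside, x along them.
- screw_tray: Bystander: beige tray of screws, 98 x 66 x 20 mm, toward the back left of the desk; origin at the centre of its underside.

How it is judged:
By the outcome, as a careful person would: the job done as asked, in the order asked, and still so for the second after the job is handed in, with the robot touching nothing.
It also fails if it takes over 64 s, if anything falls off the work surface, if the arm or the gripper's body presses on something with over 40 N, if the wrist force passes 120 N, or if a joint passes its speed limit or range.

ROBOT

A 6-joint arm with a two-finger parallel gripper is mounted at the origin on a cart in front of the work surface, level with it; the furniture and walls round the work are solid. World frame = base frame: x ahead of the robot, y to its left, z up, the work surface at z = 0. Lengths are in m, angles in degrees, forces in N, time in s.
With the tool pointing down it reaches from about 0.25 to 0.775 m from the base axis. Payload 4 kg.
Tool frame: the origin (TCP) lies between the finger pads; the fingertips stand 17 mm ahead of it and the grasp point (between the pads) lies 2 mm behind it (robot.tips_ahead is the distance from the TCP to the fingertips, in m); z points along the fingers, y is the line along which they close (so a half turn about z gives the same grasp; the last joint's range is limited). The gripper opens to 85 mm and grips with 20 to 120 N. Pads are 22 mm wide; open, the fingers measure 114 mm over their backs; the gripper's body (76 mm by 85 mm) begins 54 mm behind the grasp point. The pads swing forward as they close: fully open they stand 13 mm farther back than shut.
Start: joints at [-71.683, 4.996, 78.535, -0, 96.463, -5.907], TCP at [0.226, -0.502, 0.248] pointing down, gripper open.
Joint ranges: [-177.83, 177.83], [-43.37, 116.18], [15.69, 146.23], [-61.86, 241.86], [9.47, 152.12], [-147.06, 147.06]. Speed limits (degrees/s): [159.86, 159.86, 180, 180, 180, 180].

INTERFACE

Orientations are given as a 3x3 rotation matrix whose columns are the frame's x, y, z axes.
In Python, from station import robot gives the robot as it stands.
- The arm moves only by the tool run_rows, called as name([rows], argument=value, ...), one row to a line, values as JSON. Schema: {"type":"object","properties":{"offsets":{"type":"array","items":{"type":"object","properties":{"xyz":{"type":"array","items":{"type":"number"},"minItems":3,"maxItems":3},"turn_vec":{"type":"array","items":{"type":"number"},"minItems":3,"maxItems":3}},"additionalProperties":false},"minItems":1,"maxItems":8},"jaw":{"type":"number"},"grip_force":{"type":"number"},"only":{"type":"string"},"quiet":{"type":"boolean"},"lines":{"type":"string"}},"required":["offsets"],"additionalProperties":false}. offsets is a list of rows, 1 to 8 of them, each an object with the fields xyz (a list: dx, dy, dz in m), turn_vec (a list: a rotation vector rx, ry, rz in degrees); a field left out counts as zero; each row shifts and turns the commanded pose from where the row before left it, along the tool's axes as they then stand; what a row does not reach is not made up. A row lasts 1/8 s, in which the tool goes at most 0.0625 m and 10.7 degrees, less where a joint would pass 70% of its speed; a pose out of reach is approached as far as the arm can. jaw is the finger opening in m, set as the call begins (left out keeps the last). The fingers move at their own pace and stop on an object; grip_force is the grip in N (left out, the last holds). Time passes only in rows, so rows that do not move let the fingers close. The tool returns the time, the measured TCP pose, the force, the opening and the grip force at its end. only (a regular expression) keeps the lines of the reply that match it, lines (a string "A,B") keeps lines A to B, and quiet returns only ok. Input that does not fit is refused with a message, and nothing moves.
- robot.sense(): the state, without advancing time (a new reading comes with each control period).
- robot.capture(name): name is "side" or "top"; returns the picture (480x640x3 uint8, blue, green, red); there is no depth.
- robot.camera_model(name): a dict with "vfov" (degrees; the focal length in pixels is half the picture's height over the tangent of half this angle, whatever the lens; pixels are square), "cx", "cy" (the principal point, pixels), "T" (4x4, takes a point from camera to world coordinates). Camera axes: x right, y down, z forward; pixel columns grow to the right and rows downward; lengths in m; the calibration is good to about 2 mm. A picture is of the moment at which its call begins. camera_model takes no time and is no camera call.
- robot.close_job(): hands the job in; it is judged then, once.
The state is a dict: "time_s": time; "q": joint angles; "qvel": joint speeds; "effort": joint torques, N m; "tcp_pos": TCP position; "ee_rot": TCP orientation; "contact_force": force on the tool from outside, world axes, zero at the start; "ft_torque": the same for the moment, N m; "finger_gap": finger opening in m; "grip_force": force on a finger pad.
Only numpy, scipy, OpenCV 4.12 (cv2) and the standard library are available. Lean on these libraries where they do the work, as an engineer would, in place of code of your own. Each camera call takes 0.05 s, during which the arm holds its last target. There are 200 camera calls.

## Working session

There is one attempt and no reset: what is moved stays moved. The work goes in short steps, Python scripts to look and compute and a tool call to move; the robot and the scene stay as the last step left them, time stands still between calls to the robot, and variables do not carry over. Pictures are saved under pics/ and viewed, at most 10 in all, crops included, and the job is handed in when it is done.

```bash
ls; mkdir -p pics
```

Run:
```python
from station import robot
import cv2, numpy as np
for n in ("side","top"):
    im=robot.capture(n); cv2.imwrite(f"pics/{n}0.png",im)
    m=robot.camera_model(n); print(n,m)
s=robot.sense(); print(s)
```

```text
pics
station.py
side {'vfov': 47.58981946341506, 'cx': 321.09310844147274, 'cy': 241.39655991581557, 'T': array([[ 0.99913256, -0.03408767,  0.02391972,  0.5422054 ],
       [-0.03931677, -0.5828946 ,  0.81159601, -0.72247411],
       [-0.01372274, -0.81183245, -0.58372919,  0.60949437],
       [ 0.        ,  0.        ,  0.        ,  1.        ]])}
top {'vfov': 49.42451315268377, 'cx': 310.30432221181786, 'cy': 236.2445838077767, 'T': array([[-2.87238962e-03, -9.83980600e-01,  1.78252430e-01,
         3.97683548e-01],
       [-9.99995429e-01,  2.99460525e-03,  4.16583256e-04,
         3.46539114e-02],
       [-9.43705504e-04, -1.78250419e-01, -9.83984704e-01,
         9.92227266e-01],
       [ 0.00000000e+00,  0.00000000e+00,  0.00000000e+00,
         1.00000000e+00]])}
{'time_s': 0.1, 'q': array([-7.16818143e+01,  5.03783588e+00,  7.86196052e+01,  1.70360268e-03,
        9.64630751e+01, -5.90746551e+00]), 'qvel': array([ 0.03142422, -0.11388434, -0.19611852, -0.00180094,  0.07947556,
        0.0609952 ]), 'effort': array([ 2.18889123e-03, -3.53015184e+01, -3.14218318e+01, -8.71319980e-05,
        7.90812133e-03,  2.07036385e-05]), 'tcp_pos': array([ 0.225548  , -0.5011535 ,  0.24719673]), 'ee_rot': array([[ 9.11935220e-01,  4.10333710e-01, -6.33039299e-04],
       [ 4.10334124e-01, -9.11933047e-01,  2.00610082e-03],
       [ 2.45881336e-04, -2.08919162e-03, -9.99997787e-01]]), 'contact_force': array([ 0.13079463, -0.24517462,  0.44434186]), 'ft_torque': array([-0.05417204, -0.00918021,  0.03462975]), 'grip_force': 0.0, 'finger_gap': 0.08552855134344059}
```

View pics/top0.png

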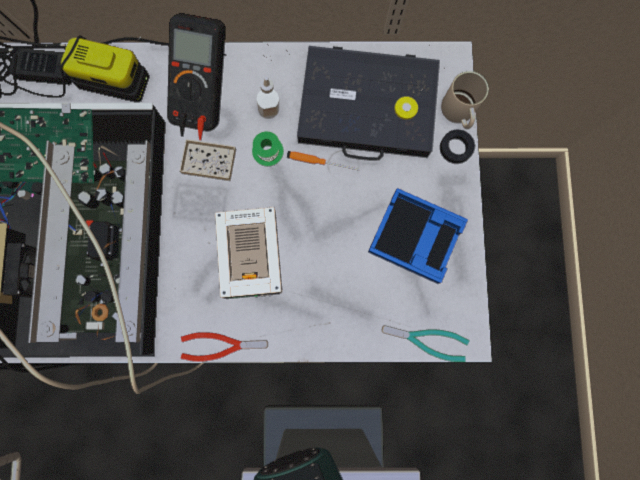

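View pics/side0.png

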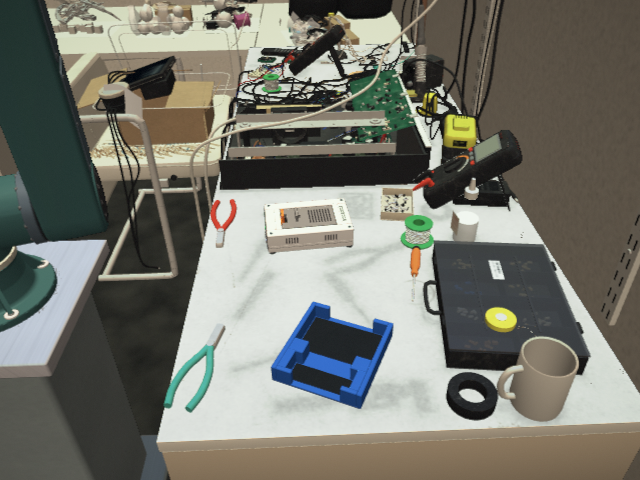

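The top view shows the recorder at about (250,252) with the orange tab at (249,275), toward the robot. The tray is at (418,235), with its small pocket on the right. The middle of the desk, around (330,220) to (330,290), is bare. The side view shows the recorder at (310,225) and the tray at (333,355).

Create h.py:
```python
from station import robot
import cv2, numpy as np
M={n:robot.camera_model(n) for n in("side","top")}
def ray(n,p):
    m=M[n];f=240/np.tan(np.radians(m["vfov"]/2));d=m["T"][:3,:3]@np.array([(p[0]-m["cx"])/f,(p[1]-m["cy"])/f,1.]);return m["T"][:3,3],d/np.linalg.norm(d)
def plane(n,p,z):
    o,d=ray(n,p);return o+d*(z-o[2])/d[2]
def tri(ps,pt):
    A=np.zeros((3,3));b=np.zeros(3)
    for n,p in(("side",ps),("top",pt)):
        o,d=ray(n,p);P=np.eye(3)-np.outer(d,d);A+=P;b+=P@o
    x=np.linalg.solve(A,b);gap=[np.linalg.norm(np.cross(x-ray(n,p)[0],ray(n,p)[1])) for n,p in(("side",ps),("top",pt))]
    return x,max(gap)
def proj(n,X):
    m=M[n];f=240/np.tan(np.radians(m["vfov"]/2));c=m["T"][:3,:3].T@(np.asarray(X)-m["T"][:3,3]);return c[:2]/c[2]*f+[m["cx"],m["cy"]]
def blob(im,lo,hi,roi,k=0):
    x0,y0,x1,y1=roi;h=cv2.cvtColor(im[y0:y1,x0:x1],cv2.COLOR_BGR2HSV);m=cv2.inRange(h,lo,hi)
    if k:m=cv2.morphologyEx(m,cv2.MORPH_CLOSE,np.ones((k,k),np.uint8))
    c=max(cv2.findContours(m,cv2.RETR_EXTERNAL,cv2.CHAIN_APPROX_NONE)[0],key=cv2.contourArea)
    return c+np.array([x0,y0])
```

Run:
```python
from h import *
t=cv2.imread("pics/top0.png");s=cv2.imread("pics/side0.png")
a=cv2.resize(t[190:310,205:295],None,fx=4,fy=4,interpolation=cv2.INTER_CUBIC)
b=cv2.resize(s[190:260,255:365],None,fx=4,fy=4,interpolation=cv2.INTER_CUBIC)
c=np.zeros((600,800,3),np.uint8);c[:480,:360]=a;c[:280,360:800]=b
d=cv2.resize(t[180:290,360:475],None,fx=2.7,fy=2.7,interpolation=cv2.INTER_CUBIC);c[290:290+d.shape[0],370:370+d.shape[1]]=d
cv2.imwrite("pics/c1.png",c)
for n,im,r in(("top",t,(205,190,295,310)),("side",s,(255,190,365,260))):
    k=blob(im,(5,150,120),(20,255,255),r);m=k.reshape(-1,2);print(n,"tab",m.min(0),m.max(0),m.mean(0))
    hsv=cv2.cvtColor(im,cv2.COLOR_BGR2HSV)
    print([tuple(map(int,hsv[p])) for p in ([(215,225),(260,235),(300,300)] if n=="top" else [(210,275),(214,340),(240,300),(260,250)])])
for n,im,r in(("top",t,(360,180,475,290)),("side",s,(260,290,400,415))):
    k=blob(im,(100,120,40),(125,255,255),r,9);q=cv2.boxPoints(cv2.minAreaRect(k));print(n,"tray",q.round(1).tolist(), cv2.approxPolyDP(k,5,True).reshape(-1,2).tolist())
```

```text
top tab [242 274] [256 278] [249.         276.13333333]
[(15, 23, 203), (14, 39, 157), (112, 15, 185)]
side tab [281 209] [283 223] [281.83333333 215.96666667]
[(41, 11, 249), (30, 15, 242), (16, 44, 161), (56, 10, 214)]
top tray [[367.70001220703125, 251.39999389648438], [396.20001220703125, 187.1999969482422], [468.5, 219.3000030517578], [440.0, 283.5]] [[396, 189], [369, 251], [440, 282], [466, 219]]
side tray [[267.6000061035156, 377.20001220703125], [296.20001220703125, 291.3999938964844], [394.6000061035156, 324.20001220703125], [366.0, 410.0]] [[313, 302], [273, 363], [273, 379], [360, 407], [392, 324], [329, 316], [329, 306]]
```

View pics/c1.png

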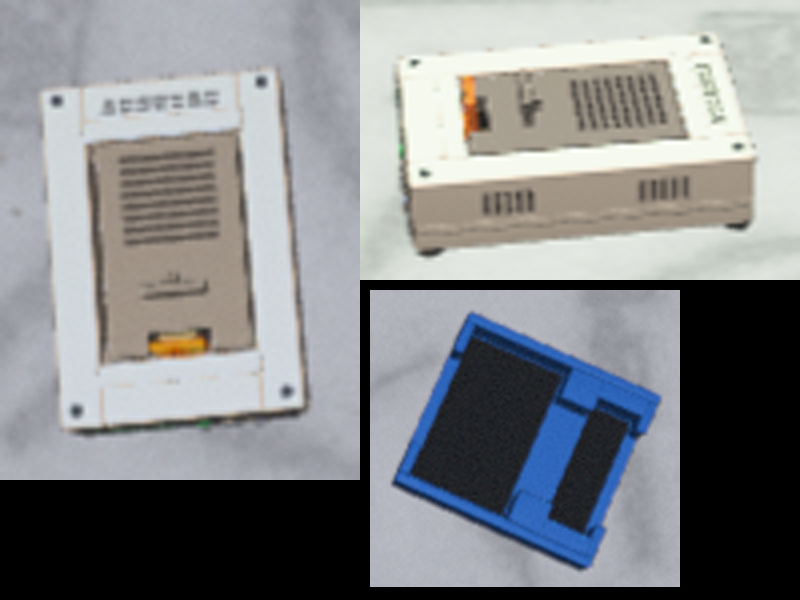

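The crop shows the four case screws clearly in both views, the tab at top pixel (249,276), and the tray pockets: large on the left, small on the right.

Run:
```python
from h import *
t=cv2.imread("pics/top0.png");s=cv2.imread("pics/side0.png")
def dot(im,p):
    g=cv2.cvtColor(im,cv2.COLOR_BGR2GRAY).astype(float);x,y=int(round(p[0])),int(round(p[1]));w=g[y-2:y+3,x-2:x+3];w=np.clip(np.percentile(w,70)-w,0,None)
    yy,xx=np.mgrid[-2:3,-2:3];return np.array([x+(w*xx).sum()/w.sum(),y+(w*yy).sum()/w.sum()])
tp=[(56,101),(261,81),(76,411),(287,391)];sp=[(705,40),(739,146),(413,63),(424,173)]
P=[]
for a,b in zip(tp,sp):
    a=dot(t,(a[0]/4+204.6,a[1]/4+189.6));b=dot(s,((b[0]-360)/4+254.6,b[1]/4+189.6));x,e=tri(b,a);P.append(x);print(a,b,x.round(4),e.round(4), plane("top",a,.0425).round(4),plane("side",b,.0425).round(4))
P=np.array(P);c=P.mean(0);ax=P[0]+P[1]-P[2]-P[3];print("rec",c.round(4),np.degrees(np.arctan2(ax[1],ax[0])))
PT=np.array([plane("top",dot(t,(a[0]/4+204.6,a[1]/4+189.6)),.0425) for a in tp]);ax=PT[0]+PT[1]-PT[2]-PT[3];print("rec top-only",PT.mean(0),np.degrees(np.arctan2(ax[1],ax[0])),np.linalg.norm(PT-PT[[2,3,0,1]],axis=1))
print("tab tri",tri((281.8,216),(249,276.1)))
# cover in plane
k=blob(t,(10,28,100),(18,80,185),(215,215,285,285),5)
W=np.array([plane("top",p,.042)[:2] for p in k.reshape(-1,2)]);print("cover",cv2.minAreaRect((W*1000).astype(np.float32)))
def rect(n,k,z):
    W=np.array([plane(n,p,z)[:2] for p in k.reshape(-1,2)]);return cv2.minAreaRect((W*1000).astype(np.float32))
k=blob(t,(100,120,40),(125,255,255),(360,180,475,290),9);print("tray",rect("top",k,.028))
m=cv2.inRange(t,(0,0,0),(75,70,70))[180:290,360:475];m=cv2.morphologyEx(m,cv2.MORPH_OPEN,np.ones((3,3),np.uint8))
for k in sorted(cv2.findContours(m,cv2.RETR_EXTERNAL,cv2.CHAIN_APPROX_NONE)[0],key=cv2.contourArea)[-2:]:
    print("liner",rect("top",k+np.array([360,180]),.004))
m=cv2.inRange(s,(0,0,0),(75,70,70))[290:415,260:400];m=cv2.morphologyEx(m,cv2.MORPH_OPEN,np.ones((3,3),np.uint8))
for k in sorted(cv2.findContours(m,cv2.RETR_EXTERNAL,cv2.CHAIN_APPROX_NONE)[0],key=cv2.contourArea)[-2:]:
    print("liner side",rect("side",k+np.array([260,290]),.004))
q=[(396,189),(369,251),(440,282),(466,219)];r=[(313,302),(273,363),(360,392),(392,324)]
for a,b in zip(q,r):print("traycorner",tri(b,a),plane("top",a,.028).round(4))
```

```text
[218.68232867 214.7458171 ] [340.88286969 199.22547584] [0.6106 0.2055 0.0439] 0.0001 [0.611  0.2058 0.0425] [0.6106 0.2078 0.0425]
[269.82287274 209.94219797] [349.11627907 226.16445183] [0.6195 0.1105 0.0431] 0.0003 [0.6199 0.1105 0.0425] [0.6192 0.1112 0.0425]
[223.64538043 292.31272645] [268.05658199 204.89645881] [0.4663 0.1923 0.0443] 0.0003 [0.4667 0.1927 0.0425] [0.4658 0.1952 0.0425]
[276.26204523 287.42674533] [270.67725753 232.91638796] [0.4749 0.0971 0.043 ] 0.0004 [0.4753 0.0972 0.0425] [0.4744 0.0978 0.0425]
rec [0.5428 0.1514 0.0436] 5.246746981693075
rec top-only [0.54324152 0.15156996 0.0425    ] 5.224969844713333 [0.14484355 0.1451757  0.14484355 0.1451757 ]
tab tri (array([0.49485707, 0.14653471, 0.04707392]), np.float64(0.0007941130767023077))
cover ((542.5185546875, 152.0682373046875), (103.42767333984375, 71.2708511352539), 5.100432395935059)
tray ((574.4193725585938, -167.06195068359375), (146.24171447753906, 135.66522216796875), 64.99031829833984)
liner ((556.8320922851562, -214.26661682128906), (27.9448184967041, 85.71617889404297), 65.59918975830078)
liner ((589.6633911132812, -142.80654907226562), (70.554443359375, 110.97994995117188), 65.1797103881836)
liner side ((551.5838012695312, -212.11773681640625), (28.85106086730957, 85.19610595703125), 65.03792572021484)
liner side ((585.1807861328125, -141.55027770996094), (70.83645629882812, 110.21478271484375), 64.79621124267578)
traycorner (array([ 0.5944883 , -0.12610354,  0.09233476]), np.float64(0.05053728759227314)) [ 0.6636 -0.1289  0.028 ]
traycorner (array([ 0.5180097 , -0.09544187, -0.07382235]), np.float64(0.04215950478769481)) [ 0.544  -0.0746  0.028 ]
traycorner (array([ 0.54984017, -0.21956339, -0.02366008]), np.float64(0.05924876617417975)) [ 0.4856 -0.2045  0.028 ]
traycorner (array([ 0.61494278, -0.23297572,  0.12008013]), np.float64(0.02944990375551371)) [ 0.6046 -0.2593  0.028 ]
```

Add to h.py:
```python
from scipy.spatial.transform import Rotation as Ro
def down(yaw):  # tool pointing down, tool x at yaw
    c,s=np.cos(np.radians(yaw)),np.sin(np.radians(yaw));return np.array([[c,s,0],[s,-c,0],[0,0,-1.]])
def go(pos,R,label=""):
    S=robot.sense();R0=S["ee_rot"];rv=Ro.from_matrix(R0.T@R).as_rotvec(degrees=True)
    print(label,"rot",rv.round(2),"then move",(R.T@(np.array(pos)-S["tcp_pos"])).round(4),"| world",(np.array(pos)-S["tcp_pos"]).round(4))
REC=np.array([.5430,.1515]);RY=5.23
def rec(x,y,z):
    a=np.radians(RY);return np.array([REC[0]+x*np.cos(a)-y*np.sin(a),REC[1]+x*np.sin(a)+y*np.cos(a),z])
```

Run:
```python
from h import *
print(robot.tips_ahead,rec(-.0312,0,.12));go(rec(-.0312,0,.12),down(95.23))
```

run_rows([
  {"xyz": [0,0,0.01],"turn_vec": [0,0,-10.14]},
  {"xyz": [0,0,0.01],"turn_vec": [0,0,-10.14]},
  {"xyz": [0,0,0.01],"turn_vec": [0,0,-10.14]},
  {"xyz": [0,0,0.01],"turn_vec": [0,0,-10.14]},
  {"xyz": [0,0,0.01],"turn_vec": [0,0,-10.14]},
  {"xyz": [0,0,0.01],"turn_vec": [0,0,-10.14]},
  {"xyz": [0,0,0.01],"turn_vec": [0,0,-10.16]},
], jaw=0.05, grip_force=30)

```text
time_s: 0.98
tcp_pos: [0.2256, -0.5012, 0.1773]
ee_rot: [[-0.097, 0.995, -0.0], [0.995, 0.097, 0.001], [0.001, -0.0, -1.0]]
contact_force: [0.2, 0.2, -0.4]
finger_gap: 0.0501
grip_force: 0.0
```

run_rows([
  {"xyz": [0.048,0.0265,0.0044]},
  {"xyz": [0.048,0.0265,0.0044]},
  {"xyz": [0.048,0.0265,0.0044]},
  {"xyz": [0.048,0.0265,0.0044]},
  {"xyz": [0.048,0.0265,0.0044]},
  {"xyz": [0.048,0.0265,0.0044]},
  {"xyz": [0.048,0.0265,0.0044]},
])

```text
time_s: 1.85
tcp_pos: [0.38, -0.1483, 0.1471]
ee_rot: [[-0.091, 0.996, 0.0], [0.996, 0.091, -0.0], [-0.0, 0.0, -1.0]]
contact_force: [0.1, -0.1, -0.7]
finger_gap: 0.0502
grip_force: 0.0
```

run_rows([
  {"xyz": [0.048,0.0265,0.0044]},
  {"xyz": [0.048,0.0265,0.0044]},
  {"xyz": [0.048,0.0265,0.0044]},
  {"xyz": [0.048,0.0265,0.0044]},
  {"xyz": [0.048,0.0265,0.0044]},
  {"xyz": [0.045,0.0264,0.0044]},
  {},
])

```text
time_s: 2.72
tcp_pos: [0.5121, 0.151, 0.1197]
ee_rot: [[-0.096, 0.995, -0.002], [0.995, 0.096, 0.0], [0.0, -0.002, -1.0]]
contact_force: [-0.4, 0.1, 0.5]
finger_gap: 0.0501
grip_force: 0.0
```

Run:
```python
from h import *
go(rec(-.0312,0,.0615),down(95.23))
```

```text
 rot [-0.12 -0.02  0.26] then move [-0.0023 -0.0004  0.0582] | world [-0.0002 -0.0023 -0.0582]
```

run_rows([
  {"xyz": [-0.001,0,0.025]},
  {"xyz": [0,0,0.02]},
  {"xyz": [0,0,0.007]},
  {},
])

```text
time_s: 3.22
tcp_pos: [0.5117, 0.1465, 0.0688]
ee_rot: [[-0.09, 0.996, -0.001], [0.996, 0.09, -0.0], [-0.0, -0.001, -1.0]]
contact_force: [0.6, 0.2, 0.8]
finger_gap: 0.0499
grip_force: 0.0
```

Run:
```python
from h import *
go(rec(-.0312,0,.0615),down(95.23))
a=cv2.resize(robot.capture("side")[150:250,250:370],None,fx=4,fy=4,interpolation=cv2.INTER_CUBIC)
b=cv2.resize(robot.capture("top")[230:305,215:290],None,fx=4,fy=4,interpolation=cv2.INTER_CUBIC)
c=np.zeros((400,780,3),np.uint8);c[:400,:480]=a;c[:300,480:]=b;cv2.imwrite("pics/c2.png",c)
```

```text
 rot [-0.06  0.02 -0.06] then move [0.0022 0.0004 0.0073] | world [ 0.0002  0.0022 -0.0073]
```

View pics/c2.png

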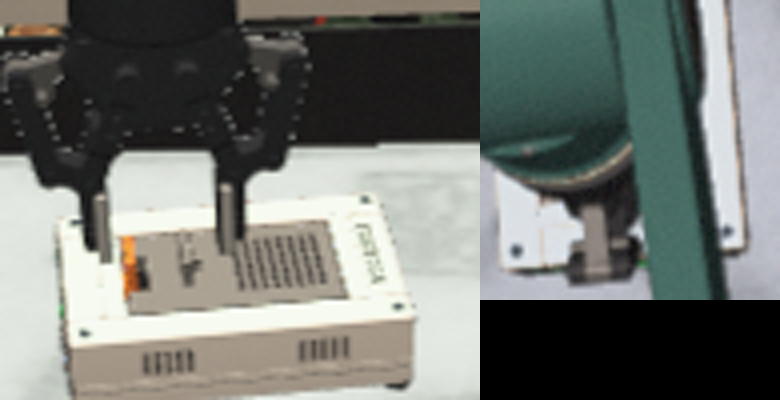

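The fingers straddle the tab (crop 130,265) and the rib (crop 188,245), level with the tab's middle. Next I go down and pinch.

run_rows([
  {"xyz": [0.002,0,0.0045]},
  {"xyz": [0,0,0.003]},
  {},
])

```text
time_s: 3.7
tcp_pos: [0.5118, 0.1492, 0.0613]
ee_rot: [[-0.091, 0.996, -0.001], [0.996, 0.091, -0.0], [-0.0, -0.001, -1.0]]
contact_force: [-0.9, 0.2, -0.7]
finger_gap: 0.05
grip_force: 0.0
```

run_rows([
  {},
  {},
  {},
  {},
  {},
], jaw=0.015, grip_force=30)

```text
time_s: 4.32
tcp_pos: [0.5122, 0.1492, 0.0621]
ee_rot: [[-0.091, 0.996, 0.001], [0.996, 0.091, 0.0], [0.0, 0.001, -1.0]]
contact_force: [-2.8, -0.8, 5.8]
finger_gap: 0.0233
grip_force: 31.8
```

run_rows([
  {"xyz": [0,0.0013,-0.0037],"turn_vec": [2.5,0,0]},
  {"xyz": [0,0.0013,-0.0037],"turn_vec": [2.5,0,0]},
  {},
])

```text
time_s: 4.7
tcp_pos: [0.5149, 0.1494, 0.068]
ee_rot: [[-0.091, 0.992, -0.088], [0.996, 0.091, -0.008], [-0.0, -0.088, -0.996]]
contact_force: [-0.5, -0.4, -0.7]
finger_gap: 0.0226
grip_force: 31.4
```

run_rows([
  {"xyz": [0,0.0013,-0.0037],"turn_vec": [2.5,0,0]},
  {"xyz": [0,0.0013,-0.0037],"turn_vec": [2.5,0,0]},
  {"xyz": [0,0.0013,-0.0037],"turn_vec": [2.5,0,0]},
  {"xyz": [0,0.0013,-0.0037],"turn_vec": [2.5,0,0]},
  {},
])

```text
time_s: 5.32
tcp_pos: [0.5208, 0.15, 0.0817]
ee_rot: [[-0.091, 0.961, -0.261], [0.996, 0.088, -0.024], [-0.0, -0.263, -0.965]]
contact_force: [-4.9, -0.1, 0.5]
finger_gap: 0.0232
grip_force: 30.9
```

run_rows([
  {"xyz": [0,-0.003,0]},
  {"xyz": [0,-0.003,0]},
  {"xyz": [0,-0.003,0]},
  {"xyz": [0,-0.003,0]},
  {},
])

```text
time_s: 5.95
tcp_pos: [0.5105, 0.1491, 0.0862]
ee_rot: [[-0.091, 0.962, -0.257], [0.996, 0.088, -0.024], [-0.0, -0.258, -0.966]]
contact_force: [0.1, 0.7, 0.3]
finger_gap: 0.0228
grip_force: 31.9
```

run_rows([
  {"xyz": [0,-0.004,-0.006]},
  {"xyz": [0,-0.004,-0.012]},
  {"xyz": [0,-0.004,-0.02]},
  {},
])

```text
time_s: 6.45
tcp_pos: [0.5104, 0.1492, 0.1284]
ee_rot: [[-0.091, 0.963, -0.252], [0.996, 0.088, -0.023], [0.0, -0.253, -0.967]]
contact_force: [1.5, 0.2, -1.6]
finger_gap: 0.0229
grip_force: 31.9
```

Run:
```python
from h import *
b=cv2.resize(robot.capture("side")[130:250,240:380],None,fx=4,fy=4,interpolation=cv2.INTER_CUBIC);cv2.imwrite("pics/c3.png",b)
```

```text
(no output)
```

View pics/c3.png

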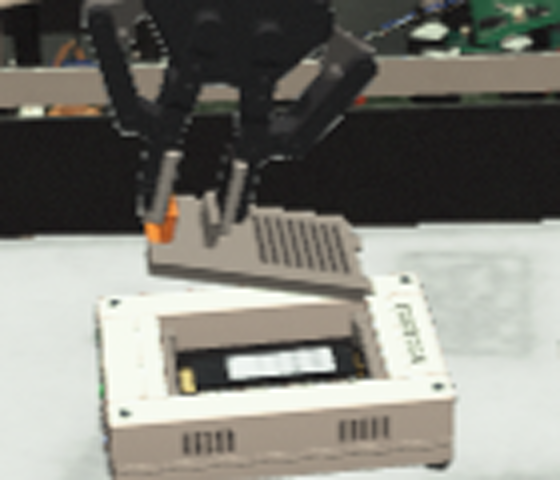

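The cover is off in the gripper, pinched, with its lug end clear. The drive lies in the bay, label up (crop 275,362).

run_rows([
  {"turn_vec": [-5,0,0]},
  {"turn_vec": [-5,0,0]},
  {"turn_vec": [-4.7,0,0]},
  {},
])

```text
time_s: 7.0
tcp_pos: [0.5073, 0.1488, 0.1251]
ee_rot: [[-0.091, 0.996, -0.007], [0.996, 0.091, -0.001], [-0.0, -0.007, -1.0]]
contact_force: [0.1, 0.7, -0.8]
finger_gap: 0.023
grip_force: 31.9
```

Run:
```python
from h import *
a=np.radians(RY);go([.47-.0312*np.cos(a),0-.0312*np.sin(a),.05],down(95.23))
```

```text
 rot [-0.41  0.01  0.02] then move [-0.1448 -0.0819  0.0751] | world [-0.0683 -0.1516 -0.0751]
```

run_rows([
  {"xyz": [-0.02,-0.0115,0],"turn_vec": [-0.4,0,0]},
  {"xyz": [-0.03,-0.017,0]},
  {"xyz": [-0.035,-0.02,0.005]},
  {"xyz": [-0.03,-0.017,0.015]},
  {"xyz": [-0.02,-0.0115,0.02]},
  {"xyz": [-0.0098,-0.0049,0.02]},
  {"xyz": [0,0,0.014]},
  {},
])

```text
time_s: 8.0
tcp_pos: [0.4399, -0.0024, 0.0503]
ee_rot: [[-0.091, 0.996, -0.002], [0.996, 0.091, 0.001], [0.001, -0.002, -1.0]]
contact_force: [0.3, 0.0, -1.1]
finger_gap: 0.023
grip_force: 31.9
```

Run:
```python
from h import *
a=np.radians(RY);go([.47-.0312*np.cos(a),0-.0312*np.sin(a),.028],down(95.23))
```

```text
 rot [-0.1  -0.06 -0.01] then move [-0.0004 -0.001   0.0223] | world [-0.001  -0.0005 -0.0223]
```

run_rows([
  {"xyz": [0,0,0.01]},
  {"xyz": [0,0,0.006]},
  {"xyz": [0,0,0.003]},
  {"xyz": [0,0,0.001]},
  {},
])

```text
time_s: 8.62
tcp_pos: [0.4407, -0.0028, 0.0318]
ee_rot: [[-0.091, 0.996, 0.002], [0.996, 0.091, 0.0], [-0.0, 0.002, -1.0]]
contact_force: [-0.4, -0.3, -0.4]
finger_gap: 0.0232
grip_force: 31.9
```

run_rows([
  {"xyz": [0,0,0.001]},
  {"xyz": [0,0,0.001]},
  {},
])

```text
time_s: 9.0
tcp_pos: [0.4405, -0.0028, 0.0296]
ee_rot: [[-0.091, 0.996, 0.002], [0.996, 0.091, 0.0], [-0.0, 0.002, -1.0]]
contact_force: [0.0, 0.1, -0.8]
finger_gap: 0.0231
grip_force: 31.9
```

run_rows([
  {"xyz": [0,0,0.0008]},
  {"xyz": [0,0,0.0007]},
  {},
])

```text
time_s: 9.38
tcp_pos: [0.4408, -0.0028, 0.0284]
ee_rot: [[-0.091, 0.996, 0.002], [0.996, 0.091, 0.0], [-0.0, 0.002, -1.0]]
contact_force: [-0.2, -0.2, 1.7]
finger_gap: 0.0229
grip_force: 32.9
```

run_rows([
  {"xyz": [0,0,0.0006]},
  {},
])

```text
time_s: 9.62
tcp_pos: [0.4409, -0.0028, 0.0282]
ee_rot: [[-0.091, 0.996, 0.002], [0.996, 0.091, 0.0], [-0.0, 0.002, -1.0]]
contact_force: [-1.5, 0.6, 4.9]
finger_gap: 0.023
grip_force: 34.0
```

run_rows([
  {},
  {},
  {},
  {"xyz": [0,0,-0.005]},
  {"xyz": [0,0,-0.03]},
  {"xyz": [0,0,-0.05]},
  {"xyz": [0,0,-0.05]},
  {},
], jaw=0.05)

```text
time_s: 10.62
tcp_pos: [0.4434, -0.0032, 0.1681]
ee_rot: [[-0.091, 0.996, 0.013], [0.996, 0.091, -0.001], [-0.003, 0.013, -1.0]]
contact_force: [-0.2, -0.4, -0.1]
finger_gap: 0.0501
grip_force: 0.0
```

run_rows([
  {"xyz": [0,0,-0.03],"turn_vec": [0,0,10]},
  {"xyz": [0,-0.03,-0.03],"turn_vec": [0,0,10]},
  {"xyz": [0,-0.06,-0.03],"turn_vec": [0,0,10]},
  {"xyz": [0,-0.06,-0.03],"turn_vec": [0,0,10]},
  {"xyz": [0,-0.06,0],"turn_vec": [0,0,10]},
  {"xyz": [0,-0.05,0],"turn_vec": [0,0,10]},
  {"turn_vec": [0,0,10]},
  {"turn_vec": [0,0,10]},
], jaw=0.085)

```text
time_s: 11.62
tcp_pos: [0.2294, 0.0995, 0.2776]
ee_rot: [[0.954, 0.299, 0.001], [0.299, -0.954, -0.0], [0.001, 0.0, -1.0]]
contact_force: [-0.3, 0.3, -0.1]
finger_gap: 0.0844
grip_force: 0.0
```

Run:
```python
from h import *
for n in("top","side"):cv2.imwrite(f"pics/{n}4.png",robot.capture(n))
```

```text
(no output)
```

View pics/top4.png

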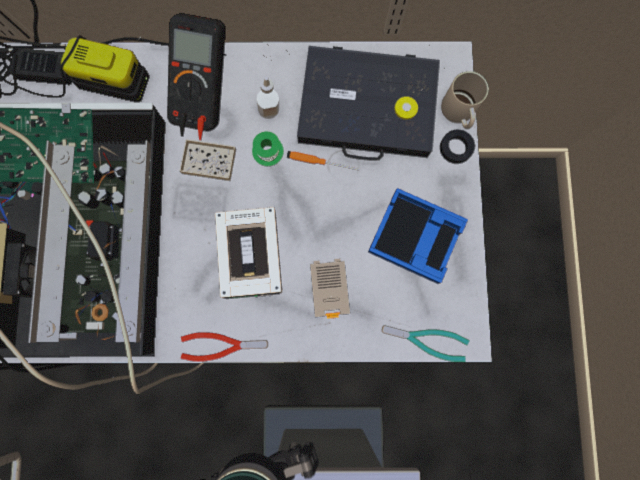

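View pics/side4.png

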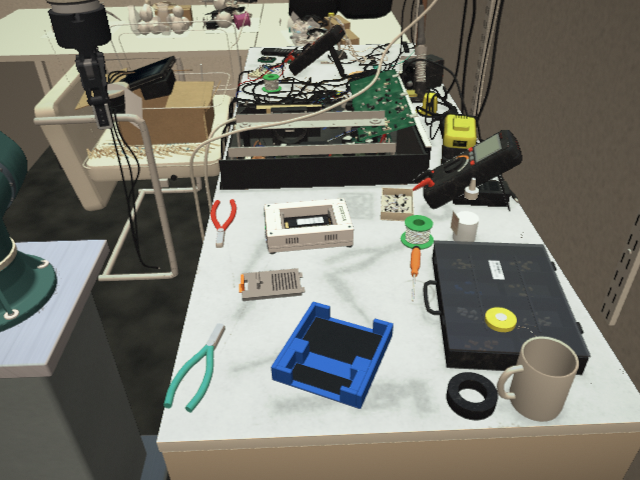

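The cover lies flat on the desk, tab side up, at about (330,288) in the top view and (272,284) in the side view. The bay is open with the drive in it at (247,250), and its label shows.

Run:
```python
from h import *
t=cv2.imread("pics/top4.png");s=cv2.imread("pics/side4.png")
def rect(n,k,z):
    W=np.array([plane(n,p,z)[:2] for p in k.reshape(-1,2)]);return cv2.minAreaRect((W*1000).astype(np.float32))
k=blob(t,(8,30,60),(20,110,200),(300,250,360,313),3);print("cover z8",rect("top",k,.008));ks=blob(s,(8,30,60),(20,110,200),(240,260,312,305),3)
for n,kk,im,ro in(("top",k,t,(305,305,360,325)),("side",ks,s,(230,265,255,300))):
    m=cv2.moments(kk);o=blob(im,(5,130,120),(22,255,255),ro).reshape(-1,2);print(n,m["m10"]/m["m00"],m["m01"]/m["m00"],cv2.approxPolyDP(kk,3,True).reshape(-1,2).tolist(),o.min(0),o.max(0))
# drive label
def lab(im,ro):
    x0,y0,x1,y1=ro;g=cv2.cvtColor(im[y0:y1,x0:x1],cv2.COLOR_BGR2GRAY);n,l,st,c=cv2.connectedComponentsWithStats((g>140).astype(np.uint8));
    for i in range(1,n):
        if st[i,4]>15:print("label",st[i],c[i]+[x0,y0])
def dk(n,im,ro,z):
    x0,y0,x1,y1=ro;g=cv2.cvtColor(im[y0:y1,x0:x1],cv2.COLOR_BGR2HSV);print(n,"gray");print(g[::2,:,2])
lab(t,(236,228,266,276));lab(s,(286,206,332,232))
np.set_printoptions(linewidth=250)
dk("top",t,(228,222,270,280),.029)
```

```text
cover z8 ((479.67041015625, -0.4348106384277344), (101.8086929321289, 64.00039672851562), 5.244455814361572)
top 329.4214849921011 286.39768299104793 [[339, 259], [324, 264], [315, 261], [311, 265], [315, 312], [332, 308], [349, 312], [344, 265]] [326 313] [339 317]
side 272.2577955039884 283.79175731206186 [[301, 274], [297, 269], [242, 273], [248, 290], [244, 286], [240, 292], [243, 299], [299, 294], [303, 291], [298, 281]] [239 275] [243 291]
label [  5   9  12  27 272] [246.65808824 249.46691176]
label [ 9 45  9  3 20] [249.05 274.05]
label [  0   0  46  11 417] [306.43645084 210.20623501]
label [ 11  11  27   8 150] [309.89333333 220.42      ]
label [  0  17  46   9 253] [310.32806324 228.57312253]
top gray
[[218 220 219 ... 219 220 219]
 [218 209 206 ... 219 218 219]
 [158 157 156 ... 220 219 220]
 ...
 [221 187  89 ... 147 175 208]
 [220 185 103 ... 164 170 199]
 [215 184 116 ... 225 224 223]]
```

Run:
```python
from h import *
for p in[(315,312),(349.5,312),(311,264.5),(345,264.5)]:print(plane("top",p,.008).round(4))
for a,b in(((297.5,269),(311,264.5)),((242,273),(315,312.5)),):print("plate",tri(a,b)[0].round(4))
for p in((243,299),(300,294.5)):print("side z0",plane("side",p,0).round(4))
print("label",tri((309.9,220.42),(246.66,249.47)),plane("top",(246.66,249.47),.029).round(4)); 
c=rec(0,0,0);print(c)
for a,b in(((392,324),(466,219.5)),((392,324),(396,189)),((313,302),(369,251)),((313,302),(396,189)),((273,363),(369,251)),((273,363),(440,282))):print("tray",tri(a,b)[0].round(4),round(float(tri(a,b)[1]),4))
t=cv2.imread("pics/top4.png");s=cv2.imread("pics/side4.png")
for n,im,(x0,y0,x1,y1) in(("top",t,(360,180,475,290)),("side",s,(260,290,400,415))):
    m=cv2.inRange(im,(0,0,0),(75,70,70))[y0:y1,x0:x1];m=cv2.morphologyEx(m,cv2.MORPH_OPEN,np.ones((3,3),np.uint8))
    for k in sorted(cv2.findContours(m,cv2.RETR_EXTERNAL,cv2.CHAIN_APPROX_NONE)[0],key=cv2.contourArea)[-2:]:
        k=k+np.array([x0,y0]);print(n,cv2.boxPoints(cv2.minAreaRect(k)).round(1).tolist(),cv2.approxPolyDP(k,3,True).reshape(-1,2).tolist())
```

```text
[0.4321 0.0267 0.008 ]
[ 0.4319 -0.0378  0.008 ]
[0.5214 0.0339 0.008 ]
[ 0.5212 -0.0307  0.008 ]
plate [0.5217 0.0339 0.0069]
plate [0.4278 0.0261 0.0092]
side z0 [ 0.4299 -0.0328  0.    ]
side z0 [ 0.5255 -0.0266  0.    ]
label (array([0.54720421, 0.15394836, 0.02987189]), np.float64(8.06993415093026e-05)) [0.5474 0.1541 0.029 ]
[0.543  0.1515 0.    ]
tray [ 0.6145 -0.233   0.12  ] 0.0299
tray [ 0.6649 -0.1295  0.0241] 0.0003
tray [ 0.5456 -0.0748  0.0251] 0.0012
tray [ 0.5945 -0.1261  0.0923] 0.0505
tray [ 0.518  -0.0954 -0.0738] 0.0422
tray [ 0.4865 -0.2037  0.0306] 0.0011
top [[424.8999938964844, 263.29998779296875], [441.79998779296875, 223.1999969482422], [455.29998779296875, 228.89999389648438], [438.3999938964844, 269.0]] [[446, 225], [441, 225], [427, 261], [436, 268], [454, 232]]
top [[374.3999938964844, 248.0], [396.79998779296875, 196.60000610351562], [430.5, 211.3000030517578], [408.1000061035156, 262.70001220703125]] [[397, 198], [376, 248], [408, 261], [429, 211]]
side [[289.70001220703125, 377.8999938964844], [294.8999938964844, 362.0], [350.8999938964844, 380.20001220703125], [345.70001220703125, 396.20001220703125]] [[292, 371], [293, 379], [336, 393], [342, 384], [350, 383], [300, 364]]
side [[300.29998779296875, 349.1000061035156], [310.0, 315.0], [381.1000061035156, 335.29998779296875], [371.29998779296875, 369.3999938964844]] [[304, 336], [309, 341], [309, 350], [349, 363], [355, 355], [371, 358], [380, 335], [315, 318]]
```

Run:
```python
from h import *
go([.4755,.0002,.06],down(RY))
```

```text
rot [ 0.02 -0.04 12.44] then move [0.2357 0.121  0.2175] | world [ 0.2458 -0.099  -0.2175]
```

run_rows([
  {"xyz": [0,0,0.01],"turn_vec": [0,0,6.2]},
  {"xyz": [0,0,0.01],"turn_vec": [0,0,6.24]},
  {"xyz": [0.03,0.015,0.02]},
  {"xyz": [0.05,0.025,0.03]},
  {"xyz": [0.05,0.026,0.04]},
  {"xyz": [0.05,0.026,0.045]},
  {"xyz": [0.035,0.019,0.035]},
  {"xyz": [0.0207,0.01,0.0275]},
], jaw=0.076)

```text
time_s: 12.72
tcp_pos: [0.4639, 0.0039, 0.0688]
ee_rot: [[0.996, 0.092, -0.001], [0.092, -0.996, 0.0], [-0.001, -0.0, -1.0]]
contact_force: [-0.3, 0.5, -0.1]
finger_gap: 0.0761
grip_force: 0.0
```

run_rows([
  {},
  {},
])

```text
time_s: 12.98
tcp_pos: [0.4631, 0.0052, 0.0717]
ee_rot: [[0.996, 0.091, 0.001], [0.091, -0.996, 0.0], [0.001, -0.0, -1.0]]
contact_force: [0.3, 1.2, -0.6]
finger_gap: 0.076
grip_force: 0.0
```

Run:
```python
from h import *
go([.4755,.0002,.022],down(RY))
b=cv2.resize(robot.capture("side")[200:310,210:340],None,fx=4,fy=4,interpolation=cv2.INTER_CUBIC);cv2.imwrite("pics/c5.png",b)
```

```text
 rot [-0.01 -0.07  0.01] then move [0.0119 0.0061 0.0497] | world [ 0.0124 -0.005  -0.0497]
```

View pics/c5.png

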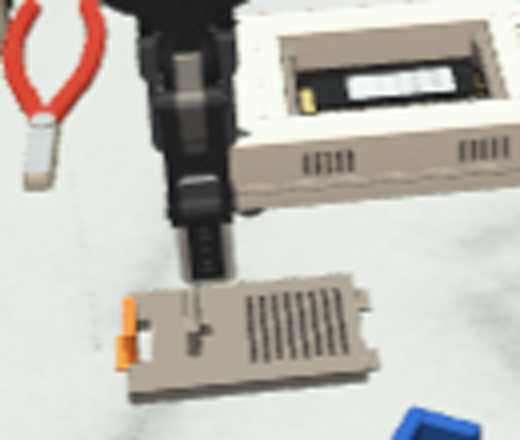

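The near finger stands over the cover, its tip at about side pixel (262,269). The tab has sprung out, and the cover is flat.

Run:
```python
from h import *
T=robot.sense();R=T["ee_rot"]
for a in(.004,.008,.012,.017,.02):print(a,proj("side",T["tcp_pos"]+R@[0,.038,a]).round(1),proj("side",T["tcp_pos"]+R@[0,.052,a]).round(1),proj("side",T["tcp_pos"]+R@[0,-.038,a]).round(1))
```

```text
0.004 [262.  266.1] [262.4 271.5] [260.1 238.9]
0.008 [262.2 268. ] [262.6 273.5] [260.3 240.8]
0.012 [262.4 270. ] [262.8 275.4] [260.5 242.7]
0.017 [262.6 272.4] [263.  277.9] [260.7 245.1]
0.02 [262.8 273.8] [263.2 279.3] [260.9 246.5]
```

run_rows([
  {"xyz": [0.0119,0.0061,0.01]},
  {"xyz": [0,0,0.015]},
  {"xyz": [0,0,0.01]},
  {},
])

```text
time_s: 13.52
tcp_pos: [0.4745, 0.0005, 0.0354]
ee_rot: [[0.996, 0.091, -0.001], [0.091, -0.996, 0.0], [-0.001, -0.001, -1.0]]
contact_force: [-0.3, -0.1, 0.4]
finger_gap: 0.0758
grip_force: 0.0
```

run_rows([
  {"xyz": [0.001,0,0.008]},
  {"xyz": [0,0,0.006]},
  {"xyz": [0,0,0.003]},
  {},
])

```text
time_s: 14.02
tcp_pos: [0.4767, 0.0002, 0.0192]
ee_rot: [[0.996, 0.09, 0.001], [0.09, -0.996, 0.0], [0.001, -0.0, -1.0]]
contact_force: [0.3, 0.2, -0.3]
finger_gap: 0.0765
grip_force: 0.0
```

run_rows([
  {"xyz": [0,0,0.002]},
  {"xyz": [0,0,0.002]},
  {},
])

```text
time_s: 14.4
tcp_pos: [0.4768, 0.0002, 0.0153]
ee_rot: [[0.996, 0.09, 0.001], [0.09, -0.996, 0.0], [0.001, 0.0, -1.0]]
contact_force: [0.5, -0.1, -0.0]
finger_gap: 0.0762
grip_force: 0.0
```

run_rows([
  {"xyz": [0,0,0.001]},
  {"xyz": [0,0,0.001]},
  {},
])

```text
time_s: 14.78
tcp_pos: [0.4769, 0.0002, 0.0134]
ee_rot: [[0.996, 0.09, 0.002], [0.09, -0.996, 0.0], [0.002, 0.0, -1.0]]
contact_force: [-0.1, -0.5, -0.8]
finger_gap: 0.0759
grip_force: 0.0
```

run_rows([
  {},
  {},
  {},
  {},
], jaw=0.055, grip_force=35)

```text
time_s: 15.28
tcp_pos: [0.4774, 0.0001, 0.0139]
ee_rot: [[0.996, 0.09, 0.003], [0.09, -0.996, -0.0], [0.003, 0.0, -1.0]]
contact_force: [-0.7, 0.4, 1.9]
finger_gap: 0.0646
grip_force: 39.1
```

run_rows([
  {"xyz": [0,0,-0.004]},
  {"xyz": [0,0,-0.01]},
  {"xyz": [0,0,-0.025]},
  {"xyz": [0,0,-0.03],"turn_vec": [0,0,8]},
  {"xyz": [0,0,-0.025],"turn_vec": [0,0,8]},
  {"turn_vec": [0,0,8]},
  {"turn_vec": [0,0,6.2]},
  {},
])

```text
time_s: 16.27
tcp_pos: [0.4767, 0.0002, 0.1078]
ee_rot: [[0.907, -0.422, 0.002], [-0.422, -0.907, 0.0], [0.002, -0.001, -1.0]]
contact_force: [0.1, 0.2, -1.5]
finger_gap: 0.0647
grip_force: 38.9
```

Run:
```python
from h import *
go([.5877,-.1419,.095],down(-25))
```

```text
 rot [-0.05 -0.1   0.05] then move [0.1607 0.0819 0.0128] | world [ 0.111  -0.1421 -0.0128]
```

run_rows([
  {"xyz": [0.015,0.008,0]},
  {"xyz": [0.03,0.015,0]},
  {"xyz": [0.035,0.018,0]},
  {"xyz": [0.035,0.018,0.003]},
  {"xyz": [0.027,0.014,0.005]},
  {"xyz": [0.0187,0.0089,0.005]},
  {},
  {},
])

```text
time_s: 17.27
tcp_pos: [0.5875, -0.1421, 0.0944]
ee_rot: [[0.906, -0.423, 0.001], [-0.423, -0.906, 0.001], [0.001, -0.001, -1.0]]
contact_force: [-0.2, 0.4, -1.2]
finger_gap: 0.0643
grip_force: 38.9
```

Run:
```python
from h import *
go([.5877,-.1419,.07],down(-25))
c=np.zeros((600,800,3),np.uint8)
s=robot.capture("side");cv2.imwrite("pics/s6.png",s);t=robot.capture("top");cv2.imwrite("pics/t6.png",t)
c[:600,:480]=cv2.resize(s[250:400,270:390],None,fx=4,fy=4,interpolation=cv2.INTER_CUBIC)
c[:360,480:]=cv2.resize(t[170:290,365:471],(320,360),interpolation=cv2.INTER_CUBIC);cv2.imwrite("pics/c6.png",c)
```

```text
 rot [-0.05 -0.03 -0.02] then move [ 0.0001 -0.0002  0.0244] | world [ 0.0002  0.0002 -0.0244]
```

View pics/c6.png

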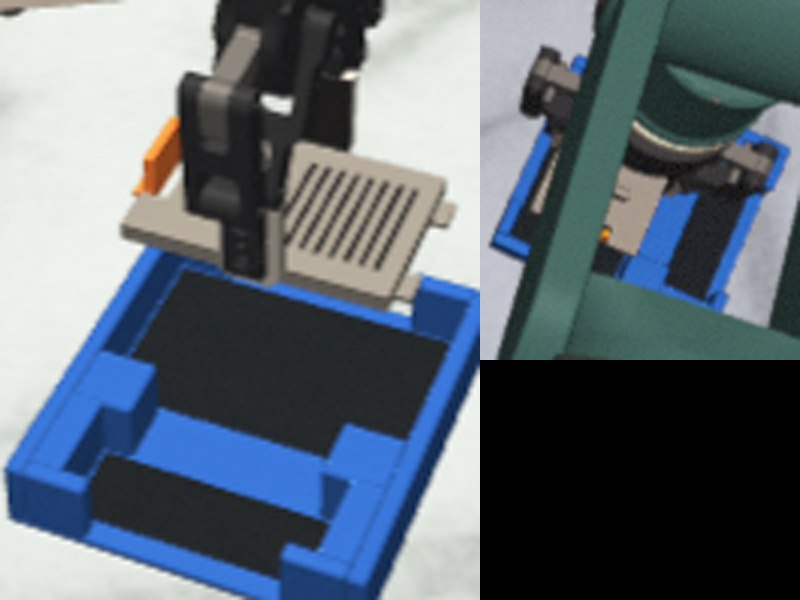

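The cover is level in the grip above the large pocket, tab toward -x. I'll check its fit lengthways in the tray frame, using the near plate corners (300,308) and (367,326) and the pocket's floor edges.

Run:
```python
from h import *
O=np.array([.5864,-.1413,.004]);R=down(-25)
L=lambda X:(np.array([[.9063,-.4226],[.4226,.9063]])@(np.array(X)[:2]-O[:2])).round(4)
px=lambda a,b:(a/4+269.6,b/4+249.6)
print("floor -x edge",[L(plane("side",px(*p),.004)) for p in((185,268),(160,310),(140,345))])
print("floor +x edge",[L(plane("top",p,.004)) for p in((397,198),(413,204.5),(429,211))])
print("liner -x/+x other", [L(plane("top",p,.004)) for p in((376,248),(408,261))],[L(plane("side",px(*p),.004)) for p in((450,342),(405,440),(160,408),(185,268))])
T=robot.sense()["tcp_pos"];z=T[2]-.0139
C=[L(plane("side",px(*p),z)) for p in((121,235),(391,306))];D=[L(plane("side",px(*p),z+.008)) for p in((122,226),(446,180),(393,290))]
print("tcp",L(T),"corner bottom -x-y,+x-y",C,"top",D)
print("small pocket -x edge",[L(plane("side",px(*p),.004)) for p in((108,455),(92,485))],"+x edge",[L(plane("top",p,.004)) for p in((441.5,224.5),(446,226),(455,229.5))],"near edge y",[L(plane("side",px(*p),.004)) for p in((92,510),(275,575),(108,455),(325,520))])
```

```text
floor -x edge [array([-0.0559,  0.035 ]), array([-0.0557,  0.0097]), array([-0.0552, -0.0105])]
floor +x edge [array([0.0565, 0.0341]), array([0.0576, 0.0007]), array([ 0.0587, -0.0326])]
liner -x/+x other [array([-0.0512,  0.0318]), array([-0.0486, -0.0337])] [array([0.0545, 0.0355]), array([ 0.0543, -0.018 ]), array([-0.035 , -0.0372]), array([-0.0559,  0.035 ])]
tcp [0.0011 0.0002] corner bottom -x-y,+x-y [array([-0.0504, -0.0318]), array([ 0.0499, -0.0296])] top [array([-0.0481, -0.0352]), array([0.05  , 0.0305]), array([ 0.0505, -0.0299])]
small pocket -x edge [array([-0.0434, -0.0652]), array([-0.0428, -0.0801])] +x edge [array([ 0.0441, -0.0648]), array([ 0.045 , -0.0738]), array([ 0.0459, -0.0921])] near edge y [array([-0.038 , -0.0905]), array([ 0.0324, -0.0925]), array([-0.0434, -0.0652]), array([ 0.04  , -0.0637])]
```

run_rows([
  {"xyz": [0.0006,0,0.01]},
  {"xyz": [0,0,0.02]},
  {"xyz": [0,0,0.02]},
  {"xyz": [0,0,0.01]},
  {"xyz": [0,0,0.006]},
  {"xyz": [0,0,0.003]},
  {},
])

```text
time_s: 18.25
tcp_pos: [0.5887, -0.1423, 0.0261]
ee_rot: [[0.906, -0.423, 0.002], [-0.423, -0.906, -0.0], [0.002, -0.001, -1.0]]
contact_force: [0.7, -0.7, -0.4]
finger_gap: 0.0642
grip_force: 38.9
```

run_rows([
  {"xyz": [0,0,0.0015]},
  {"xyz": [0,0,0.0015]},
  {"xyz": [0,0,0.001]},
  {},
])

```text
time_s: 18.75
tcp_pos: [0.5884, -0.1422, 0.0215]
ee_rot: [[0.906, -0.423, 0.002], [-0.423, -0.906, 0.0], [0.001, -0.001, -1.0]]
contact_force: [0.9, -0.0, -1.1]
finger_gap: 0.0644
grip_force: 38.9
```

run_rows([
  {"xyz": [0,0,0.001]},
  {"xyz": [0,0,0.001]},
  {"xyz": [0,0,0.001]},
  {},
])

```text
time_s: 19.25
tcp_pos: [0.5883, -0.1422, 0.0185]
ee_rot: [[0.906, -0.423, 0.001], [-0.423, -0.906, 0.0], [0.001, -0.001, -1.0]]
contact_force: [-1.1, -0.4, -1.0]
finger_gap: 0.0644
grip_force: 38.9
```

run_rows([
  {"xyz": [0,0,0.0006]},
  {},
])

```text
time_s: 19.5
tcp_pos: [0.5885, -0.1423, 0.0181]
ee_rot: [[0.906, -0.423, 0.002], [-0.423, -0.906, 0.0], [0.002, -0.001, -1.0]]
contact_force: [-0.3, -0.2, -0.3]
finger_gap: 0.0646
grip_force: 39.0
```

run_rows([
  {"xyz": [0,0,0.0005]},
  {},
])

```text
time_s: 19.75
tcp_pos: [0.5885, -0.1423, 0.018]
ee_rot: [[0.906, -0.423, 0.002], [-0.423, -0.906, -0.0], [0.002, -0.001, -1.0]]
contact_force: [-1.9, 0.4, 0.9]
finger_gap: 0.0645
grip_force: 39.2
```

run_rows([
  {"xyz": [0,0,0.0005]},
  {},
])

```text
time_s: 20.0
tcp_pos: [0.5885, -0.1423, 0.0179]
ee_rot: [[0.906, -0.423, 0.002], [-0.423, -0.906, -0.0], [0.002, -0.001, -1.0]]
contact_force: [-3.4, 1.2, 4.6]
finger_gap: 0.0646
grip_force: 39.6
```

run_rows([
  {},
  {},
  {},
  {"xyz": [0,0,-0.01]},
  {"xyz": [0,0,-0.03]},
  {"xyz": [0,0,-0.045]},
  {"xyz": [0,0,-0.045]},
  {},
], jaw=0.076)

```text
time_s: 21.0
tcp_pos: [0.5912, -0.1433, 0.1539]
ee_rot: [[0.906, -0.423, 0.013], [-0.423, -0.906, -0.004], [0.014, -0.002, -1.0]]
contact_force: [-0.1, 1.2, 0.5]
finger_gap: 0.0756
grip_force: 0.0
```

Run:
```python
from h import *
go([.5463,.153,.14],down(RY))
t=robot.capture("top");cv2.imwrite("pics/t7.png",t);s=robot.capture("side")
c=np.zeros((560,800,3),np.uint8)
c[:480,:400]=cv2.resize(t[220:280,224:274],None,fx=8,fy=8,interpolation=cv2.INTER_CUBIC)
c[:560,400:]=cv2.resize(s[290:410,270:395],(400,384),interpolation=cv2.INTER_CUBIC).repeat(1,0)[:560] if False else cv2.copyMakeBorder(cv2.resize(s[290:410,270:395],(400,384),interpolation=cv2.INTER_CUBIC),0,176,0,0,cv2.BORDER_CONSTANT)
cv2.imwrite("pics/c7.png",c)
```

```text
 rot [  0.09  -0.8  -30.26] then move [-0.0177 -0.2991  0.0139] | world [-0.0449  0.2963 -0.0139]
```

View pics/c7.png

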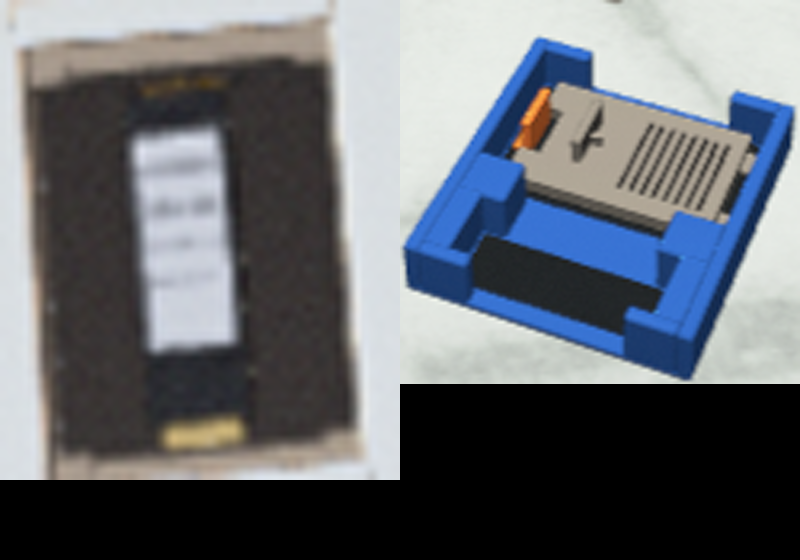

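The cover sits flat in the large pocket, tab up. The drive runs from crop (177,78) to (203,447).

Run:
```python
from h import *
f=lambda a,b,z=.029:plane("top",(a/8+223.56,b/8+219.56),z)
A=f(177,78);B=f(203,447);print("ends",A.round(4),B.round(4),"len",np.linalg.norm(A-B),"mid",((A+B)/2).round(4),"yaw",np.degrees(np.arctan2(*(A-B)[1::-1])))
l=[f(*p) for p in((130,128),(222,122),(148,352),(238,346))];a=l[0]+l[1]-l[2]-l[3];print("label mid",np.mean(l,0).round(4),"yaw",np.degrees(np.arctan2(a[1],a[0])))
C=(A+B)/2
```

```text
ends [0.5858 0.1566 0.029 ] [0.4988 0.1489 0.029 ] len 0.08739021188080219 mid [0.5423 0.1528 0.029 ] yaw 5.049884729690798
label mid [0.5481 0.1542 0.029 ] yaw 5.363784412392851
```

run_rows([
  {"turn_vec": [0,0,-7.5]},
  {"xyz": [0,-0.03,0],"turn_vec": [0,0,-7.5]},
  {"xyz": [0,-0.05,0],"turn_vec": [0,0,-7.5]},
  {"xyz": [0,-0.05,0],"turn_vec": [0,0,-7.73]},
  {"xyz": [0,-0.05,0]},
  {"xyz": [0,-0.04,0]},
  {"xyz": [0,-0.02,0]},
  {},
], jaw=0.03)

```text
time_s: 22.1
tcp_pos: [0.5976, 0.0957, 0.146]
ee_rot: [[0.996, 0.093, -0.0], [0.093, -0.996, -0.001], [-0.0, 0.001, -1.0]]
contact_force: [0.0, -1.0, -0.2]
finger_gap: 0.0299
grip_force: 0.0
```

Run:
```python
from h import *
go([.543,.1532,.085],down(RY))
```

```text
 rot [0.04 0.01 0.08] then move [-0.0492 -0.0623  0.061 ] | world [-0.0546  0.0575 -0.061 ]
```

run_rows([
  {"xyz": [-0.02,-0.025,0]},
  {"xyz": [-0.02,-0.025,0.02]},
  {"xyz": [-0.0092,-0.0123,0.025]},
  {"xyz": [0,0,0.016]},
  {},
  {},
])

```text
time_s: 22.85
tcp_pos: [0.545, 0.1516, 0.0869]
ee_rot: [[0.996, 0.089, 0.004], [0.089, -0.996, -0.0], [0.003, 0.0, -1.0]]
contact_force: [0.1, 0.2, 0.0]
finger_gap: 0.0299
grip_force: 0.0
```

Run:
```python
from h import *
go([.543,.1532,.042],down(RY))
c=cv2.resize(robot.capture("side")[150:260,250:370],None,fx=5,fy=5,interpolation=cv2.INTER_CUBIC);cv2.imwrite("pics/c8.png",c)
```

```text
 rot [ 0.02 -0.2  -0.12] then move [-0.0018 -0.0017  0.0449] | world [-0.002   0.0016 -0.0449]
```

View pics/c8.png

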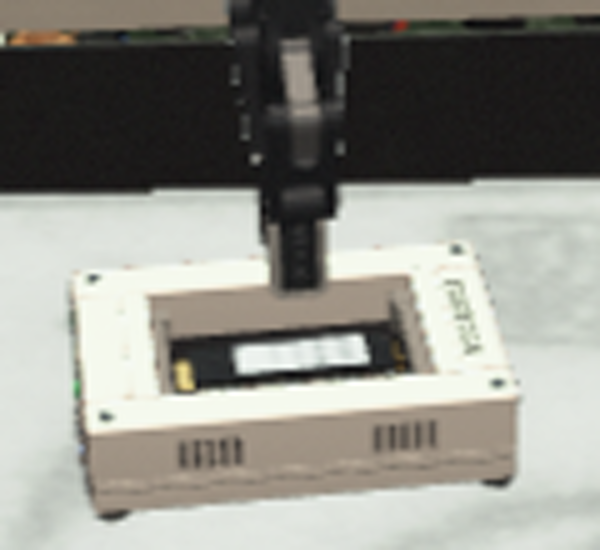

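The finger stands over mid-drive (crop 298 against the drive's 172 to 410). I've now viewed 11 pictures, one over the limit of 10, so I'll view no more and check the rest with numbers.

run_rows([
  {"xyz": [-0.001,-0.0017,0.01]},
  {"xyz": [0,0,0.015]},
  {"xyz": [0,0,0.01]},
  {"xyz": [0,0,0.005]},
  {},
])

```text
time_s: 23.52
tcp_pos: [0.5422, 0.1542, 0.0453]
ee_rot: [[0.996, 0.091, 0.0], [0.091, -0.996, -0.0], [0.0, 0.0, -1.0]]
contact_force: [-0.4, -0.0, -0.4]
finger_gap: 0.0301
grip_force: 0.0
```

Run:
```python
from h import *
go([.543,.1532,.042],down(RY))
```

```text
 rot [ 0.01 -0.03 -0.02] then move [0.0007 0.0011 0.0033] | world [ 0.0008 -0.001  -0.0033]
```

run_rows([
  {"xyz": [0.0006,0.0008,0.002]},
  {"xyz": [0,0,0.0013]},
  {},
])

```text
time_s: 23.9
tcp_pos: [0.5434, 0.1535, 0.0429]
ee_rot: [[0.996, 0.091, 0.002], [0.091, -0.996, 0.0], [0.002, 0.0, -1.0]]
contact_force: [-0.2, 0.9, -0.2]
finger_gap: 0.03
grip_force: 0.0
```

run_rows([
  {},
  {},
  {},
  {},
], jaw=0.012, grip_force=30)

```text
time_s: 24.4
tcp_pos: [0.5435, 0.1536, 0.0431]
ee_rot: [[0.996, 0.091, 0.002], [0.091, -0.996, 0.0], [0.002, 0.0, -1.0]]
contact_force: [-0.5, -1.2, 2.1]
finger_gap: 0.0225
grip_force: 29.7
```

run_rows([
  {"xyz": [0,0,-0.004]},
  {"xyz": [0,0,-0.012]},
  {"xyz": [0,0,-0.025]},
  {"xyz": [0,0,-0.03],"turn_vec": [0,0,8]},
  {"xyz": [0,0,-0.015],"turn_vec": [0,0,8]},
  {"turn_vec": [0,0,8]},
  {"turn_vec": [0,0,6.2]},
  {},
])

```text
time_s: 25.4
tcp_pos: [0.5432, 0.1535, 0.1294]
ee_rot: [[0.907, -0.421, 0.002], [-0.421, -0.907, 0.0], [0.002, -0.001, -1.0]]
contact_force: [0.2, 0.2, -0.5]
finger_gap: 0.0228
grip_force: 29.4
```

Run:
```python
from h import *
go([.5543,-.2124,.10],down(-25))
```

```text
 rot [-0.07 -0.12  0.07] then move [0.1647 0.327  0.0294] | world [ 0.0111 -0.3659 -0.0294]
```

run_rows([
  {"xyz": [0.01,0.02,0]},
  {"xyz": [0.02,0.04,0]},
  {"xyz": [0.025,0.05,0]},
  {"xyz": [0.025,0.05,0]},
  {"xyz": [0.025,0.05,0]},
  {"xyz": [0.025,0.05,0.005]},
  {"xyz": [0.02,0.04,0.01]},
  {"xyz": [0.01,0.02,0.01]},
])

```text
time_s: 26.4
tcp_pos: [0.5528, -0.2064, 0.1036]
ee_rot: [[0.906, -0.423, 0.002], [-0.423, -0.906, -0.0], [0.002, -0.001, -1.0]]
contact_force: [0.6, 0.3, -0.2]
finger_gap: 0.0224
grip_force: 29.5
```

run_rows([
  {"xyz": [0.0047,0.007,0.0044]},
  {},
  {},
])

```text
time_s: 26.78
tcp_pos: [0.5547, -0.211, 0.0997]
ee_rot: [[0.907, -0.421, 0.002], [-0.421, -0.907, 0.0], [0.002, -0.001, -1.0]]
contact_force: [0.2, 0.5, -0.4]
finger_gap: 0.0226
grip_force: 29.5
```

Run:
```python
from h import *
go([.5543,-.2124,.06],down(-25))
s=robot.capture("side");cv2.imwrite("pics/s9.png",s);T=robot.sense();R=T["ee_rot"]
p=proj("side",T["tcp_pos"]+R@[0,0,.014]).astype(int);print(p,[proj("side",T["tcp_pos"]+R@[x,.012,.0145]).round(1) for x in(-.0415,.0415)])
x0,y0,x1,y1=p[0]-45,p[1]-25,p[0]+45,p[1]+35
h=cv2.cvtColor(s[y0:y1,x0:x1],cv2.COLOR_BGR2HSV)
b=((h[...,2]<60)&(h[...,1]<120)).astype(np.uint8)
n,l,st,c=cv2.connectedComponentsWithStats(b)
for i in range(1,n):
    if st[i,4]>25:print("dark",st[i]+[x0,y0,0,0,0])
for nm,m in(("white",((h[...,2]>170)&(h[...,1]<40)).astype(np.uint8)),("gold",cv2.inRange(h,(15,90,90),(35,255,255))//255)):
    n,l,st,c=cv2.connectedComponentsWithStats(m)
    for i in range(1,n):
        if st[i,4]>5:print(nm,st[i]+[x0,y0,0,0,0],(c[i]+[x0,y0]).round(1))
```

```text
 rot [-0.08 -0.1   0.12] then move [0.0003 0.0014 0.0397] | world [-0.0004 -0.0014 -0.0397]
[320 336] [array([288.6, 334.9]), array([347. , 352.2])]
dark [289 311  43  37 939]
dark [324 338  26  17 152]
dark [310 350  42  14  58]
dark [293 364  26   7 102]
white [275 311  19  48 567] [281.4 329.9]
white [330 311  35  16 363] [350.4 316.3]
white [325 320  40  28 433] [339.4 333.2]
white [303 334   5   5  17] [305.5 336.2]
white [345 352  14   7  53] [351.1 354.8]
white [360 354   5   4   8] [362.  355.8]
gold [291 327   4   7   8] [292.8 329.8]
```

run_rows([
  {"xyz": [0.0008,0.0012,0.01]},
  {"xyz": [0,0,0.018]},
  {"xyz": [0,0,0.018]},
  {"xyz": [0,0,0.01]},
  {"xyz": [0,0,0.006]},
  {"xyz": [0,0,0.003]},
  {},
])

```text
time_s: 27.7
tcp_pos: [0.5548, -0.214, 0.0345]
ee_rot: [[0.906, -0.423, 0.002], [-0.423, -0.906, -0.0], [0.002, -0.001, -1.0]]
contact_force: [-0.3, -0.1, -0.2]
finger_gap: 0.0225
grip_force: 29.5
```

run_rows([
  {"xyz": [0,0,0.0015]},
  {"xyz": [0,0,0.0015]},
  {"xyz": [0,0,0.0015]},
  {"xyz": [0,0,0.0015]},
  {},
])

```text
time_s: 28.32
tcp_pos: [0.5545, -0.2138, 0.0281]
ee_rot: [[0.906, -0.423, 0.001], [-0.423, -0.906, 0.0], [0.001, -0.001, -1.0]]
contact_force: [0.0, 0.1, -1.2]
finger_gap: 0.0222
grip_force: 29.5
```

Run:
```python
from h import *
go([.5543,-.2124,.0271],down(-25))
```

```text
 rot [-0.05 -0.06  0.  ] then move [-0.0007 -0.0012  0.001 ] | world [-0.0002  0.0014 -0.001 ]
```

run_rows([
  {"xyz": [0,-0.001,0]},
  {"xyz": [0,0,0.0005]},
  {"xyz": [0,0,0.0005]},
  {},
])

```text
time_s: 28.82
tcp_pos: [0.555, -0.213, 0.0273]
ee_rot: [[0.906, -0.423, 0.002], [-0.423, -0.906, 0.0], [0.002, -0.001, -1.0]]
contact_force: [-0.2, -0.5, -0.3]
finger_gap: 0.0226
grip_force: 29.5
```

run_rows([
  {"xyz": [0,0,0.0005]},
  {},
])

```text
time_s: 29.08
tcp_pos: [0.5551, -0.213, 0.0271]
ee_rot: [[0.906, -0.423, 0.002], [-0.423, -0.906, -0.0], [0.002, -0.001, -1.0]]
contact_force: [-0.8, 0.4, 1.8]
finger_gap: 0.0226
grip_force: 29.7
```

run_rows([
  {"xyz": [0,0,0.0004]},
  {},
])

```text
time_s: 29.32
tcp_pos: [0.5551, -0.213, 0.027]
ee_rot: [[0.906, -0.423, 0.002], [-0.423, -0.906, -0.0], [0.002, -0.001, -1.0]]
contact_force: [-2.7, 0.5, 5.5]
finger_gap: 0.0229
grip_force: 30.1
```

run_rows([
  {},
  {},
  {},
  {"xyz": [0,0,-0.005]},
  {"xyz": [0,0,-0.02]},
  {"xyz": [0,0,-0.045]},
  {"xyz": [0,0,-0.05]},
  {"xyz": [0,0,-0.05]},
], jaw=0.033)

```text
time_s: 30.32
tcp_pos: [0.5546, -0.2129, 0.1983]
ee_rot: [[0.906, -0.423, 0.002], [-0.423, -0.906, -0.0], [0.002, -0.001, -1.0]]
contact_force: [-1.0, -0.7, 0.5]
finger_gap: 0.0329
grip_force: 0.0
```

run_rows([
  {"xyz": [-0.03,0,-0.02]},
  {"xyz": [-0.05,0,-0.02]},
  {"xyz": [-0.055,0,0]},
  {"xyz": [-0.055,0,0]},
  {"xyz": [-0.055,0,0]},
  {"xyz": [-0.03,0,0]},
  {},
])

```text
time_s: 31.2
tcp_pos: [0.3045, -0.0963, 0.2368]
ee_rot: [[0.906, -0.422, 0.005], [-0.422, -0.906, -0.001], [0.005, -0.001, -1.0]]
contact_force: [-0.0, -0.3, -0.7]
finger_gap: 0.0328
grip_force: 0.0
```

Run:
```python
from h import *
s=robot.capture("side");t=robot.capture("top")
cv2.imwrite("pics/s10.png",s);cv2.imwrite("pics/t10.png",t)
O=np.array([.5864,-.1413]);L=lambda X:(np.array([[.9063,-.4226],[.4226,.9063]])@(np.array(X)[:2]-O)*1000).round(1)
for n,im,r in(("side",s,(265,290,400,415)),("top",t,(360,180,475,290))):
    for nm,lo,hi,z in(("label",(0,0,150),(180,50,255),.013),("cover",(8,25,60),(20,110,210),.012),("tab",(5,130,120),(22,255,255),.02)):
        x0,y0,x1,y1=r;h=cv2.cvtColor(im[y0:y1,x0:x1],cv2.COLOR_BGR2HSV)
        nn,l,st,c=cv2.connectedComponentsWithStats(cv2.inRange(h,lo,hi))
        for i in range(1,nn):
            q=c[i]+[x0,y0];P=L(plane(n,q,z))
            if 25<st[i,4] and abs(P[0])<60 and -95<P[1]<40:
                k=np.argwhere(l==i)[:,::-1]+[x0,y0];W=np.array([plane(n,p,z)[:2]*1000 for p in k],np.float32);print(n,nm,q.round(1),"tray-local",P,[np.round(v,1) for v in cv2.minAreaRect(W)])
print(robot.sense()["tcp_pos"],robot.sense()["contact_force"])
```

```text
side label [331.7 348.4] tray-local [ -3.7 -26.8] [array([ 572.3, -156.1]), array([246.5, 223.6]), np.float64(86.8)]
side label [340.1 337.8] tray-local [-0.1 -2. ] [array([ 587.4, -143.2]), array([64.8, 97.5]), np.float64(65.2)]
side label [324.3 375.5] tray-local [  5.5 -78. ] [array([ 558.2, -214.1]), array([20., 51.]), np.float64(65.5)]
side cover [342.7 339.5] tray-local [ 4.5 -3.1] [array([ 587.7, -145.9]), array([ 70.5, 105.3]), np.float64(65.1)]
side tab [311.3 327.4] tray-local [-46.1  -4.6] [array([ 543.3, -125. ]), array([40.7, 10.9]), np.float64(73.8)]
top label [416.8 233.6] tray-local [  5.2 -27.3] [array([ 579.8, -170.8]), array([225.3, 211.7]), np.float64(89.8)]
top label [400.8 232.9] tray-local [-6.3  0.9] [array([ 589.8, -142.3]), array([ 63.4, 101.4]), np.float64(65.1)]
top label [441.5 244.2] tray-local [  6.  -77.9] [array([ 558.9, -214.4]), array([19.3, 49.5]), np.float64(65.2)]
top cover [402.9 228.6] tray-local [3.2 0.5] [array([ 589.2, -141.8]), array([ 66.9, 105.1]), np.float64(65.0)]
top tab [392.3 252. ] tray-local [-48.4   1.7] [array([ 542.8, -119.5]), array([26.8, 12. ]), np.float64(62.7)]
[ 0.30585756 -0.0969986   0.23652841] [ 0.33990025  0.41571752 -0.40954431]
```

Both views agree. The label lies at z ≈ 13 mm and is centred in the small pocket (tray-local y = -78 mm). The cover is aligned at -25° in the large pocket, tab up.

```bash
python3 -c "
from station import robot
print(robot.close_job())"
```

```text
the job is handed in; nothing more can be done
None
```

I handed the job in at about 31 s: the cover is tab side up in the large pocket and the drive label up in the small pocket, both set down gently, and the bystanders were left alone; I viewed 11 pictures, one over the limit of 10.

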